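Tip out a fruit sample, box the pods and set the tally drum

ROBOT

A 6-joint arm with a two-finger parallel gripper is mounted at the origin on the work surface. World frame = base frame: x ahead of the robot, y to its left, z up, the work surface at z = 0. Lengths are in m, angles in degrees, forces in N, time in s.
With the tool pointing down it reaches from about 0.3 to 0.75 m from the base axis. Payload 8.5 kg.
Tool frame: the origin (TCP) lies at the very end of the fingers, on their centre line; the grasp point (between the pads) lies 19 mm behind it; z points along the fingers, y is the line along which they close (so a half turn about z gives the same grasp; the last joint's range is limited). The gripper opens to 85 mm and grips with 20 to 120 N. Pads are 22 mm wide; open, the fingers measure 114 mm over their backs; the gripper's body (76 mm by 85 mm) begins 54 mm behind the grasp point. The pads swing forward as they close: fully open they stand 13 mm farther back than shut.
Start: joints at [57.565, 21.807, 74.336, -0, 83.858, -12.336], TCP at [0.189, 0.516, 0.231] pointing down, gripper open.
Joint ranges: [-178.18, 178.18], [-50.72, 133.34], [12.68, 142.11], [-81.47, 261.47], [9.98, 163.14], [-165.26, 165.26]. Speed limits (degrees/s): [136.94, 136.94, 180, 180, 180, 180].

INTERFACE

Orientations are given as a 3x3 rotation matrix whose columns are the frame's x, y, z axes.
In Python, from rig import observe, cams, ticket gives the robot as it stands.
- The arm moves only by the tool move_arm, never from a script. Its arguments are lists of equal length, an entry for each row: "jaw": the finger opening in cm, from 0 to 8.54; "dp": the shift along the tool's x, y, z in cm, a list of three; "turn": the turn, a rotation vector about the tool's x, y, z in rad, a list of three. In form: {"jaw": [jaw, ...], "dp": [[tx, ty, tz], ...], "turn": [[wx, wy, wz], ...]}. A call has 1 to 12 rows; each row shifts and turns the commanded pose from where the row before left it, along the tool's axes as they then stand; what a row does not reach is not made up. A row lasts 1/12 s, in which the tool goes at most 41.7 mm and 7.16 degrees, less where a joint would pass 70% of its speed; a pose out of reach is approached as far as the arm can. A call is refused whole if a number of a shift passes 4.17 or a number of a turn 0.125, either way. A call with a gripper value outside its range is refused whole. The fingers move at their own pace and stop on an object; "force" is the grip in N (left out, the last holds). Time passes only in rows, so rows that do not move let the fingers close. It gives the time, the measured TCP pose, the force, the opening and the grip force at its end, in the units of the state.
- observe(): the state, without advancing time (a new reading comes with each control period).
- cams.get_image(name): name is "side" or "top" or "wrist"; returns (picture, depth): 400x640x3 uint8, red, green, blue; 400x640 float32, m along the optical axis (not along the pixel's ray), 0 where there is no reading.
- cams.calibration(name): a dict with "vertical_fov" (degrees; the focal length in pixels is half the picture's height over the tangent of half this angle, whatever the lens; pixels are square), "cx", "cy" (the principal point, pixels), "view" (4x4, takes a point from world to camera coordinates); the wrist camera has in their place "tool_from_camera" (4x4, takes a point from camera to tool coordinates, whose origin is the TCP and whose axes are the flange's). Camera axes: x right, y up, looking along -z (the intrinsics and any distortion apply to the point x, -y, -z); pixel columns grow to the right and rows downward; lengths in m; the calibration is good to about 2 mm. A picture is of the moment at which its call begins: read the wrist's pose just before it. calibration takes no time and is no camera call.
- ticket.close_job(): hands the job in; it is judged then, once.
Trained networks look in the newest picture that a camera, given by its name, has taken for a name from the list of things; names that differ only in an ending like _2 or _b are one class to them, and where a whole thing is asked for, a point or a joint stands for the part that bears it (a point fixed in the world has none). Each returns a list of dicts, best first, with "p" (0 to 1); they miss things now and then, are a little off and sometimes report something else, mostly with a low value. They report only what shows in the picture. A call takes as long as a camera call. They do not tell look-alikes from the thing itself.
- cams.spot_in(camera, query): "box" ([centre column, centre row, width, height] as shares, 0 to 1, of the picture: columns of its width, rows of its height, round what is visible of it).
- cams.outline_of(camera, query): "mask" (400x640 bool, what is visible of it) and "box" ([centre column, centre row, width, height] as shares, 0 to 1, of the picture: columns of its width, rows of its height, round what is visible of it).
- cams.mark_of(camera, query): "location" ([column, row] as shares, 0 to 1, of the picture: columns of its width, rows of its height: a listed point, or the origin of a listed thing).
The state is a dict: "time_s": time; "q": joint angles; "qvel": joint speeds; "joint_efforts": joint torques, N m; "position": TCP position; "tool_rot": TCP orientation; "ft_force": force on the tool from outside, world axes, zero at the start; "wrist_torque": the same for the moment, N m; "grip_width": finger opening in m; "gripper_force": force on a finger pad.
Only numpy, scipy, OpenCV 4.12 (cv2) and the standard library are available. Lean on these libraries where they do the work, as an engineer would, in place of code of your own. Each camera call takes 0.05 s, during which the arm holds its last target. There are 200 camera calls.

TASK

Tip the steel hopper by its bar until the whole sample has fallen out into the white tray, then swing the hopper fully back upright. Put every long seed pod into the cardboard box, leave all the short round fruits in the tray, and turn the tally drum until the number centred in its window is the number of long pods in the sample. Leave the dish, the jar and the field book where they are.

Things in the scene. Friction and masses are not known exactly. Their poses are not given: they have to be found in the camera images.
- station: fixed station: a tipping hopper whose pieces fall down a 158 mm wide chute into a white tray. Origin on the bench under the hinge; x = level direction in which the hopper dumps, z up. Two 134 mm high side plates carry the hinge at y = +-83 mm (x -25 to +15 mm). The chute falls from 103 mm height at x = 4 mm to 28 mm at x = 82 mm, then gently (206 mm wide) to the tray floor at x = 142 mm
- tray (a point): middle of the shallow white tray's floor (station x = 210 mm, y = 0, 6 mm above the bench). The flat floor spans station x = 142 to 285 mm, y = +-105 mm; its flanks rise outward at 38 degrees to a 36 mm high rim at y = +-140 mm and a 50 mm high one at x = 320 mm
- hopper (a joint): tilt of the steel hopper, an open box 148 mm long, 153 mm wide, 85 mm deep, hinged along its front top edge: 0 = upright at its stop, grows as it tips towards the tray, up to 2.5 rad; stiff, stays where it is left (about 5 N at the bar moves it). At 2.2 to 2.4 rad everything slides out
- hopper_axis (a point): middle of the hopper's hinge axis, which runs along the station's y, 120 mm above the bench
- hopper_bar (a point): middle of the hopper's black round handle bar: 14 mm thick, 110 mm long, parallel to the hinge axis, 205 mm behind it and level with it when upright; 50 mm free between bar and hopper wall, 90 mm free along the bar between its stems. It goes up and over on a circle as the hopper tips and may turn between the fingers
- pod1: a woody brown seed pod, 86 mm long along its x, 30 mm thick (eight-sided, same in every direction), ends tapered over the last 16 mm; origin at its centre; about 40 g; None if this start does not have it
- pod2: a woody brown seed pod, 86 mm long along its x, 30 mm thick (eight-sided, same in every direction), ends tapered over the last 16 mm; origin at its centre; about 40 g; None if this start does not have it
- pod3: a woody brown seed pod, 86 mm long along its x, 30 mm thick (eight-sided, same in every direction), ends tapered over the last 16 mm; origin at its centre; about 40 g; None if this start does not have it
- pod4: a woody brown seed pod, 86 mm long along its x, 30 mm thick (eight-sided, same in every direction), ends tapered over the last 16 mm; origin at its centre; about 40 g; None if this start does not have it
- fruit1: a short roundish brown fruit, 42 mm long along its y, 30 mm thick; origin at its centre; about 25 g; None if this start does not have it
- fruit2: a short roundish brown fruit, 42 mm long along its y, 30 mm thick; origin at its centre; about 25 g; None if this start does not have it
- box: loose open cardboard specimen box, 130 (its x) by 190 (its y) by 55 mm high, walls and floor 5 mm, 0.6 kg; origin at the centre of its underside
- drum (a joint): turn of the tally drum under the counter's cover, rad, positive anticlockwise seen from above; number N (0 to 7) is centred in the window at N x 0.7854; limits -0.25 and 5.75; turns with light friction and stays where it is left, no clicks. At value 0 the knob's bar lies along the counter's x, and turns with the drum
- knob (a point): grip point of the tally drum's knob, on its vertical axis 75 mm above the bench: an upright black bar grip 50 mm long, 16 mm wide, from 54 to 90 mm above the bench, on the middle of the counter
- window (a point): centre of the small black-framed window (34 by 36 mm) in the counter's top, 52 mm from the knob axis along the counter's x, 46 mm above the bench; shows one black numeral on the white drum, upright as seen from the robot
- counter: fixed grey tally counter, 150 by 150 by 46 mm high, with the knob in the middle of its top and the window on the far side of the knob; origin at the centre of its underside; x points from the knob to the window
- dish: loose glass dish 90 mm wide, 18 mm high, a bystander; origin under its centre
- jar: loose amber jar 60 mm wide, 85 mm high, a bystander; origin under its centre
- fieldbook: loose green field book 130 by 190 by 18 mm, a bystander; origin under its centre
Not all that is in view belongs to the job. Several things have the shape of the box; the one meant has the colours described above.

How it is judged:
By the outcome, as a careful person would: the job done as asked, in the order asked, and still so for the second after the job is handed in, with the robot touching nothing.
Of pod1, pod2, pod3, pod4 only 2 to 4 are there at a start; the rules pass over those that are not, and their reading is None.
Of fruit1, fruit2 only 1 to 2 are there at a start; the rules pass over those that are not, and their reading is None.
At some moment in a run one of box may be knocked a few centimetres aside while the robot is not near it.
Once in a run the grip may slacken for a moment while it holds something.
It also fails if it takes over 210 s, if anything falls off the work surface, if the arm or the gripper's body presses on something with over 40 N, if the wrist force passes 120 N, or if a joint passes its speed limit or range.

## Working session

There is one attempt and no reset: what is moved stays moved. The work goes in short steps, Python scripts to look and compute and a tool call to move; the robot and the scene stay as the last step left them, time stands still between calls to the robot, and variables do not carry over. Pictures are saved under pics/ and viewed, at most 14 in all, crops included, and the job is handed in when it is done.

Besides the shell and the picture viewer there is one more tool, called after "Emit:" by a JSON object that holds its "name" and its "arguments", one argument or row to a line. move_arm: Moves the arm, as the interface text tells. Its arguments: {"type":"object","properties":{"jaw":{"type":"array","items":{"type":"number"}},"dp":{"type":"array","items":{"type":"array","items":{"type":"number"}}},"turn":{"type":"array","items":{"type":"array","items":{"type":"number"}}},"force":{"type":"number"}},"required":["jaw","dp","turn"]}

```bash
mkdir -p pics; ls; cat > h.py <<'E'
import numpy as np, cv2
from rig import observe, cams, ticket
def shot(n,save=None):
    s=observe(); im,d=cams.get_image(n)
    if save: cv2.imwrite('pics/'+save,im[:,:,::-1])
    return s,im,d
def pts(n,s,d):
    c=cams.calibration(n); f=200/np.tan(np.radians(c['vertical_fov'])/2)
    v,u=np.mgrid[0:400,0:640]
    P=np.stack([(u-c['cx'])/f*d,-(v-c['cy'])/f*d,-d,np.ones_like(d)],-1)
    if n=='wrist':
        T=np.eye(4);T[:3,:3]=s['tool_rot'];T[:3,3]=s['position'];M=T@np.array(c['tool_from_camera'])
    else: M=np.linalg.inv(np.array(c['view']))
    return (P@M.T)[...,:3]
E
python3 - <<'E'
from h import *
for n in('top','side','wrist'):
    s,im,d=shot(n,n+'0.png'); np.savez(n+'0.npz',im=im,d=d,P=pts(n,s,d))
    c=cams.calibration(n); print(n,{k:np.round(v,3).tolist() for k,v in c.items()})
    if n=='wrist':continue
    P=pts(n,s,d)
    for q in ['station','hopper_bar','hopper_axis','tray','box','knob','window','counter','dish','jar','fieldbook']:
        for r in cams.mark_of(n,q)[:3]:
            u,v=r['location'];u=int(u*640);v=int(v*400)
            if r['p']>.2 and 0<=u<640 and 0<=v<400: print(n,q,round(r['p'],2),u,v,P[v,u].round(3))
print(observe())
E
```

```text
pics
top {'vertical_fov': 54.92, 'cx': 324.703, 'cy': 200.493, 'view': [[0.022, -1.0, 0.007, 0.009], [0.998, 0.023, 0.06, -0.484], [-0.06, 0.006, 0.998, -1.129], [0.0, 0.0, 0.0, 1.0]]}
top station 0.95 400 201 [ 0.483 -0.19   0.085]
top station 0.53 442 208 [ 0.467 -0.313  0.067]
top hopper_bar 0.56 487 205 [ 0.475 -0.416  0.124]
top hopper_axis 0.91 414 197 [ 0.499 -0.24   0.039]
top tray 0.93 332 193 [ 0.507 -0.001  0.005]
top box 0.94 226 294 [0.202 0.304 0.006]
top box 0.92 248 156 [0.613 0.254 0.005]
top box 0.57 159 166 [0.577 0.521 0.001]
top knob 0.83 226 209 [0.45  0.294 0.087]
top window 0.8 228 195 [0.492 0.301 0.039]
top counter 0.86 227 215 [0.433 0.29  0.087]
top dish 0.89 363 96 [ 0.806 -0.09   0.005]
top jar 0.58 308 100 [0.763 0.074 0.087]
top fieldbook 0.88 434 126 [ 0.716 -0.304  0.017]
top fieldbook 0.71 229 194 [0.495 0.298 0.041]
side {'vertical_fov': 44.012, 'cx': 324.362, 'cy': 195.584, 'view': [[0.951, -0.308, -0.006, -0.469], [0.241, 0.73, 0.639, -0.215], [-0.193, -0.61, 0.769, -1.61], [0.0, 0.0, 0.0, 1.0]]}
side station 0.96 346 273 [ 0.487 -0.235  0.049]
s
[... 940 characters left out ...]
8.38589763e+01, -1.23351850e+01]), 'qvel': array([-0.02881076, -0.06719755,  0.03258325,  0.09977441,  0.05979664,
       -0.03079337]), 'joint_efforts': array([ 2.09505833e-04, -4.48319900e+01, -2.31469220e+01, -1.98419539e-04,
        4.50843827e-04, -2.46715058e-05]), 'position': array([0.18899553, 0.51647785, 0.23131777]), 'tool_rot': array([[-9.39095432e-01,  3.43656470e-01, -1.07101391e-05],
       [ 3.43656470e-01,  9.39095431e-01, -3.70635255e-05],
       [-2.67927764e-06, -3.84867960e-05, -9.99999999e-01]]), 'ft_force': array([0.92274227, 0.4363074 , 0.25311146]), 'wrist_torque': array([ 0.0188687 , -0.00818198,  0.02112184]), 'gripper_force': 0.0, 'grip_width': 0.08518804329117123}
```

View pics/top0.png

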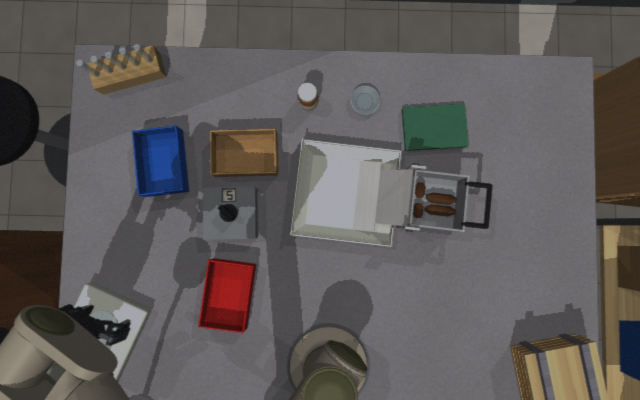

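View pics/side0.png

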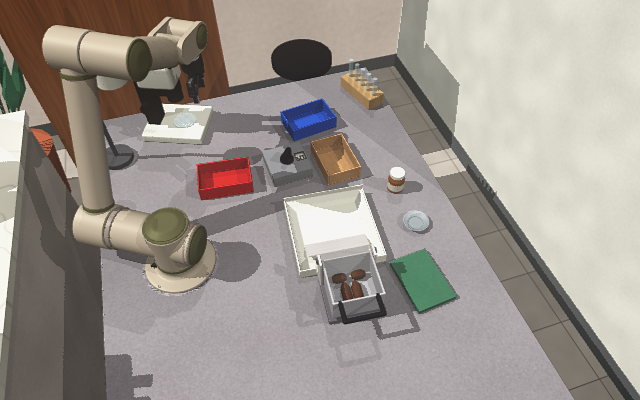

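```bash
python3 - <<'E'
from h import *
z=np.load('top0.npz');im,P=z['im'],z['P']
a=cv2.resize(im[120:240,190:290],(600,600)[0:2] and (500,600),interpolation=cv2.INTER_CUBIC)
b=cv2.resize(im[160:240,400:500],(300,240),interpolation=cv2.INTER_CUBIC)
can=np.zeros((600,800,3),np.uint8);can[:,:500]=a;can[:240,500:]=b
cv2.imwrite('pics/crop1.png',can[:,:,::-1])
def rect(m,name):
    Q=P[m][:,:2].astype(np.float32); r=cv2.minAreaRect(Q); print(name,m.sum(),np.round(r[0],4),np.round(r[1],4),round(r[2],2),'z',P[m][:,2].mean().round(4), 'med',np.median(Q,0).round(4))
X,Y,Z=P[...,0],P[...,1],P[...,2]
g=im.astype(int).sum(2)
rect((X>.4)&(X<.56)&(Y<-.35)&(Y>-.46)&(Z>.09),'barframe')
m=(X>.4)&(X<.56)&(Y<-.402)&(Y>-.46)&(Z>.105);rect(m,'bar')
rect((X>.52)&(X<.72)&(Y>.14)&(Y<.4)&(Z>.045)&(Z<.065),'boxrim')
rect((X>.36)&(X<.56)&(Y>.2)&(Y<.38)&(Z>.04)&(Z<.052),'counter')
rect((X>.38)&(X<.5)&(Y>.24)&(Y<.36)&(Z>.08)&(Z<.1),'knob')
rect((X>.3)&(X<.7)&(Y>-.2)&(Y<.2)&(Z>.025)&(Z<.06),'trayrim')
rect((X>.3)&(X<.7)&(Y>-.23)&(Y<.2)&(Z>.12)&(Z<.15),'plates')
rect((X>.3)&(X<.7)&(Y<-.2)&(Y>-.37)&(Z>.11)&(Z<.13),'hopperrim')
# plate tops
for s in(0,1):
    m=(X>.3)&(X<.7)&(Y>-.26)&(Y<-.16)&(Z>.126)&(Z<.145)&((X>.48)==s)
    if m.sum(): rect(m,'plate%d'%s)
E
```

```text
barframe 756 [ 0.4799 -0.3891] [0.1522 0.0774] 0.15 z 0.1183 med [ 0.4778 -0.3765]
bar 276 [ 0.4739 -0.415 ] [0.0252 0.1219] 89.81 z 0.1251 med [ 0.4777 -0.4159]
boxrim 467 [0.6186 0.2607] [0.1306 0.1898] 2.64 z 0.0534 med [0.6242 0.263 ]
counter 2375 [0.4614 0.2884] [0.1937 0.168 ] 0.72 z 0.0456 med [0.4357 0.2922]
knob 114 [0.4405 0.2953] [0.0491 0.0161] 47.41 z 0.0889 med [0.4413 0.295 ]
trayrim 2536 [0.5204 0.0054] [0.4169 0.2992] 84.74 z 0.0367 med [ 0.5206 -0.0963]
plates 166 [ 0.4922 -0.2139] [0.0366 0.1846] 87.61 z 0.1278 med [ 0.4721 -0.2152]
hopperrim 564 [ 0.4926 -0.2854] [0.1685 0.1847] 89.83 z 0.1195 med [ 0.4902 -0.3101]
plate0 56 [ 0.4065 -0.2118] [0.0396 0.0132] 85.01 z 0.1326 med [ 0.4088 -0.2086]
plate1 57 [ 0.5771 -0.2271] [0.0396 0.0136] 84.52 z 0.1327 med [ 0.5748 -0.2259]
```

View pics/crop1.png

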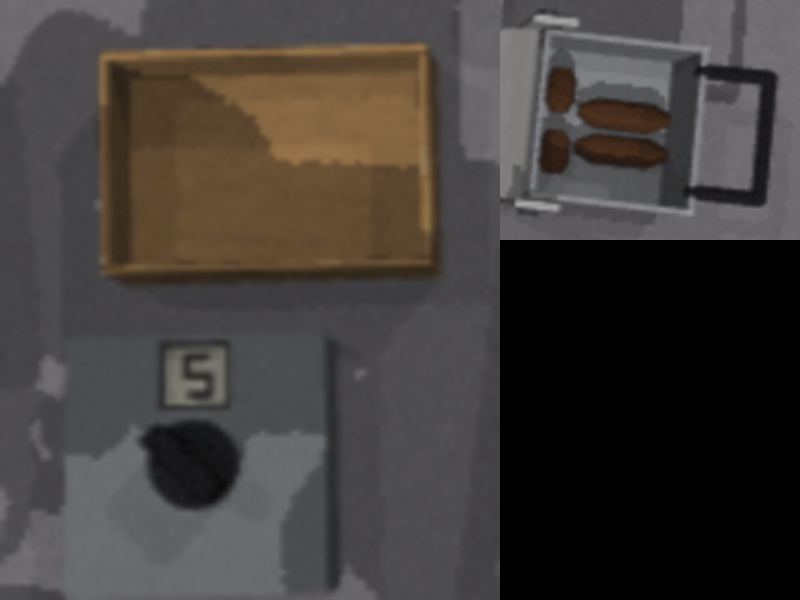

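The box-shaped things in the top view are blue (160,160), red (228,295) and plain brown cardboard (244,152). The enlarged crop confirms the brown one is the box meant. The window shows 5, and the hopper shows two long pods and two short fruits. The station axis is at (0.492, -0.2145), and its x axis is turned 5° from world +y.

Emit:
{"name": "move_arm", "arguments": {
  "jaw": [4,4,4,4,4,4,4,4,4,4,4,4],
  "dp": [
    [0,0,0],
    [0,0,-1],
    [0,0,-1],
    [-2.9,-2.9,0],
    [-2.9,-2.9,0],
    [-2.9,-2.9,0],
    [-2.9,-2.9,0],
    [-2.9,-2.9,0],
    [-2.9,-2.9,0],
    [-2.9,-2.9,0],
    [-2.9,-2.9,0],
    [-2.9,-2.9,0]
  ],
  "turn": [
    [0,0,-0.0873],
    [0,0,-0.0873],
    [0,0,-0.0873],
    [0,0,0],
    [0,0,0],
    [0,0,0],
    [0,0,0],
    [0,0,0],
    [0,0,0],
    [0,0,0],
    [0,0,0],
    [0,0,0]
  ],
  "force": 40
}}

```text
time_s: 2.25
position: [0.4267, 0.2316, 0.2515]
tool_rot: [[-0.996, 0.089, 0.0], [0.089, 0.996, 0.0], [-0.0, 0.0, -1.0]]
ft_force: [0.8, 0.7, 0.8]
grip_width: 0.0401
gripper_force: 0.0
```

Emit:
{"name": "move_arm", "arguments": {
  "jaw": [4,4,4,4,4,4,4,4,4,4,4,4],
  "dp": [
    [-0.66,-4,0],
    [-0.66,-4,0],
    [-0.66,-4,0],
    [-0.66,-4,0],
    [-0.66,-4,0],
    [-0.66,-4,0],
    [-0.66,-4,0],
    [-0.66,-4,0],
    [-0.66,-4,0],
    [-0.66,-4,0],
    [-0.66,-4,0],
    [-0.66,-4,0]
  ],
  "turn": [
    [0,0,0],
    [0,0,0],
    [0,0,0],
    [0,0,0],
    [0,0,0],
    [0,0,0],
    [0,0,0],
    [0,0,0],
    [0,0,0],
    [0,0,0],
    [0,0,0],
    [0,0,0]
  ]
}}

```text
time_s: 3.25
position: [0.4617, -0.2539, 0.2515]
tool_rot: [[-0.996, 0.089, 0.0], [0.089, 0.996, -0.0], [-0.0, -0.0, -1.0]]
ft_force: [1.3, 0.2, -0.1]
grip_width: 0.0401
gripper_force: 0.0
```

Emit:
{"name": "move_arm", "arguments": {
  "jaw": [4,4,4,4,4],
  "dp": [
    [-0.67,-4.07,0],
    [-0.67,-4.07,0],
    [-0.67,-4.07,0],
    [-0.67,-4.07,0],
    [0,0,2]
  ],
  "turn": [
    [0,0,0],
    [0,0,0],
    [0,0,0],
    [0,0,0],
    [0,0,0]
  ]
}}

```text
time_s: 3.67
position: [0.4744, -0.4241, 0.2333]
tool_rot: [[-0.996, 0.094, 0.004], [0.094, 0.996, -0.008], [-0.005, -0.007, -1.0]]
ft_force: [0.7, -0.7, 0.3]
grip_width: 0.0397
gripper_force: 0.0
```

```bash
python3 - <<'E'
from h import *
s,im,d=shot('wrist','w1.png');P=pts('wrist',s,d)
R=s['tool_rot'];p=s['position'];print(p.round(4))
L=(P-p)@R   # tool coords
g=im.astype(int).sum(2)
m=(g<200)&(P[...,2]>.09)&(P[...,2]<.15)&(abs(L[...,1])<.05)&(abs(L[...,0])<.1)
print(m.sum())
for lo in np.arange(-.06,.06,.02):
    k=m&(L[...,0]>lo)&(L[...,0]<lo+.02)
    if k.sum()>20: print(lo.round(2),k.sum(),np.percentile(L[k][:,1],[2,50,98]).round(4),np.percentile(P[k][:,2],[50,98]).round(4))
E
```

```text
[ 0.4744 -0.4241  0.2333]
3892
-0.06 727 [-0.0002  0.0172  0.0356] [0.1246 0.1274]
-0.04 382 [-0.001   0.0055  0.0121] [0.1258 0.1278]
-0.02 404 [-0.001   0.0054  0.012 ] [0.1258 0.1278]
0.0 399 [-0.0001  0.0053  0.0117] [0.126  0.1278]
0.02 454 [-0.0009  0.0052  0.0121] [0.1259 0.1277]
0.04 999 [-0.0008  0.0133  0.0488] [0.1249 0.1277]
```

View pics/w1.png

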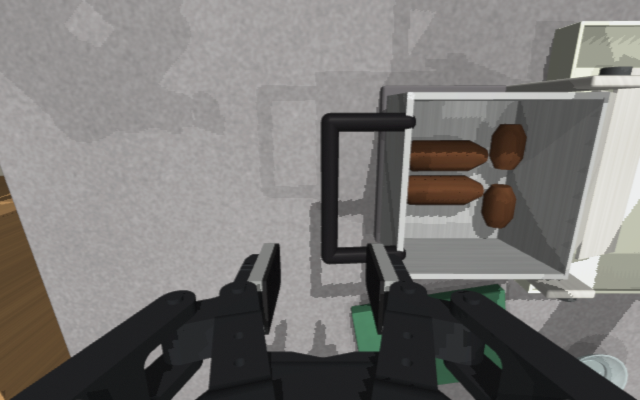

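The wrist view shows the bar at column 330, rows 115–260, between the fingers. The bar is 205 mm behind the hinge and 120 mm high, as described. I'll descend and grip.

Emit:
{"name": "move_arm", "arguments": {
  "jaw": [4,4,4,4,4,4,1,1,1,1,1],
  "dp": [
    [0,0,3.3],
    [0,0,3.3],
    [0,0,3.0],
    [0,0,2.0],
    [0,0,1.5],
    [0,0,0],
    [0,0,0],
    [0,0,0],
    [0,0,0],
    [0,0,0],
    [0,0,0]
  ],
  "turn": [
    [0,0,0],
    [0,0,0],
    [0,0,0],
    [0,0,0],
    [0,0,0],
    [0,0,0],
    [0,0,0],
    [0,0,0],
    [0,0,0],
    [0,0,0],
    [0,0,0]
  ]
}}

```text
time_s: 4.63
position: [0.4745, -0.4198, 0.1026]
tool_rot: [[-0.996, 0.09, 0.003], [0.09, 0.996, -0.009], [-0.003, -0.008, -1.0]]
ft_force: [-0.9, -12.9, -3.8]
grip_width: 0.0122
gripper_force: 39.0
```

```bash
python3 -c "
import numpy as np
t=np.linspace(0,2.32,37);y=-20.5*np.cos(t);z=-20.5*np.sin(t)
D=np.round(np.c_[0*y[1:],np.diff(np.round(y,2)),np.diff(np.round(z,2))],2).tolist()
for i in 0,12,24: print(D[i:i+12])"
```

```text
[[-0.0, 0.04, -1.32], [-0.0, 0.13, -1.31], [-0.0, 0.21, -1.31], [-0.0, 0.3, -1.29], [-0.0, 0.38, -1.26], [-0.0, 0.45, -1.24], [-0.0, 0.54, -1.21], [-0.0, 0.61, -1.17], [-0.0, 0.69, -1.12], [-0.0, 0.76, -1.09], [-0.0, 0.83, -1.03], [-0.0, 0.89, -0.97]]
[[-0.0, 0.95, -0.91], [-0.0, 1.01, -0.86], [-0.0, 1.07, -0.78], [-0.0, 1.11, -0.72], [-0.0, 1.15, -0.64], [-0.0, 1.19, -0.56], [-0.0, 1.23, -0.49], [-0.0, 1.26, -0.41], [-0.0, 1.28, -0.33], [-0.0, 1.3, -0.24], [-0.0, 1.31, -0.16], [-0.0, 1.32, -0.07]]
[[0.0, 1.32, 0.01], [0.0, 1.31, 0.09], [0.0, 1.31, 0.18], [0.0, 1.3, 0.27], [0.0, 1.27, 0.34], [0.0, 1.25, 0.43], [0.0, 1.22, 0.51], [0.0, 1.18, 0.59], [0.0, 1.15, 0.66], [0.0, 1.1, 0.73], [0.0, 1.05, 0.8], [0.0, 0.99, 0.87]]
```

Emit:
{"name": "move_arm", "arguments": {
  "jaw": [1,1,1,1,1,1,1,1,1,1,1,1],
  "dp": [
    [0,0.04,-1.32],
    [0,0.13,-1.31],
    [0,0.21,-1.31],
    [0,0.3,-1.29],
    [0,0.38,-1.26],
    [0,0.45,-1.24],
    [0,0.54,-1.21],
    [0,0.61,-1.17],
    [0,0.69,-1.12],
    [0,0.76,-1.09],
    [0,0.83,-1.03],
    [0,0.89,-0.97]
  ],
  "turn": [
    [0,0,0],
    [0,0,0],
    [0,0,0],
    [0,0,0],
    [0,0,0],
    [0,0,0],
    [0,0,0],
    [0,0,0],
    [0,0,0],
    [0,0,0],
    [0,0,0],
    [0,0,0]
  ]
}}

```text
time_s: 5.63
position: [0.4798, -0.3629, 0.2487]
tool_rot: [[-0.996, 0.092, 0.006], [0.091, 0.996, -0.015], [-0.007, -0.015, -1.0]]
ft_force: [0.3, -18.1, 8.9]
grip_width: 0.0124
gripper_force: 39.1
```

Emit:
{"name": "move_arm", "arguments": {
  "jaw": [1,1,1,1,1,1,1,1,1,1,1,1],
  "dp": [
    [0,0.95,-0.91],
    [0,1.01,-0.86],
    [0,1.07,-0.78],
    [0,1.11,-0.72],
    [0,1.15,-0.64],
    [0,1.19,-0.56],
    [0,1.23,-0.49],
    [0,1.26,-0.41],
    [0,1.28,-0.33],
    [0,1.3,-0.24],
    [0,1.31,-0.16],
    [0,1.32,-0.07]
  ],
  "turn": [
    [0,0,0],
    [0,0,0],
    [0,0,0],
    [0,0,0],
    [0,0,0],
    [0,0,0],
    [0,0,0],
    [0,0,0],
    [0,0,0],
    [0,0,0],
    [0,0,0],
    [0,0,0]
  ]
}}

```text
time_s: 6.63
position: [0.4933, -0.2183, 0.3098]
tool_rot: [[-0.996, 0.09, 0.009], [0.09, 0.996, -0.009], [-0.01, -0.008, -1.0]]
ft_force: [7.1, -6.9, 6.2]
grip_width: 0.0124
gripper_force: 43.3
```

Emit:
{"name": "move_arm", "arguments": {
  "jaw": [1,1,1,1,1,1,1,1,1,1,1,1],
  "dp": [
    [0,1.32,0.01],
    [0,1.31,0.09],
    [0,1.31,0.18],
    [0,1.3,0.27],
    [0,1.27,0.34],
    [0,1.25,0.43],
    [0,1.22,0.51],
    [0,1.18,0.59],
    [0,1.15,0.66],
    [0,1.1,0.73],
    [0,1.05,0.8],
    [0,0.99,0.87]
  ],
  "turn": [
    [0,0,0],
    [0,0,0],
    [0,0,0],
    [0,0,0],
    [0,0,0],
    [0,0,0],
    [0,0,0],
    [0,0,0],
    [0,0,0],
    [0,0,0],
    [0,0,0],
    [0,0,0]
  ]
}}

```text
time_s: 7.63
position: [0.5061, -0.0736, 0.2525]
tool_rot: [[-0.996, 0.089, 0.006], [0.089, 0.996, -0.004], [-0.007, -0.004, -1.0]]
ft_force: [4.8, -7.5, 1.1]
grip_width: 0.0123
gripper_force: 42.4
```

```bash
python3 - <<'E'
from h import *
s,im,d=shot('side','s1.png');a=im[150:330,240:440]
t,im2,d=shot('top');b=im2[120:260,280:500]
can=np.zeros((540,800,3),np.uint8)
can[:360,:400]=cv2.resize(a,(400,360));can[:255,400:]=cv2.resize(b,(400,255))
cv2.imwrite('pics/c2.png',can[:,:,::-1])
E
```

```text
(no output)
```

View pics/c2.png

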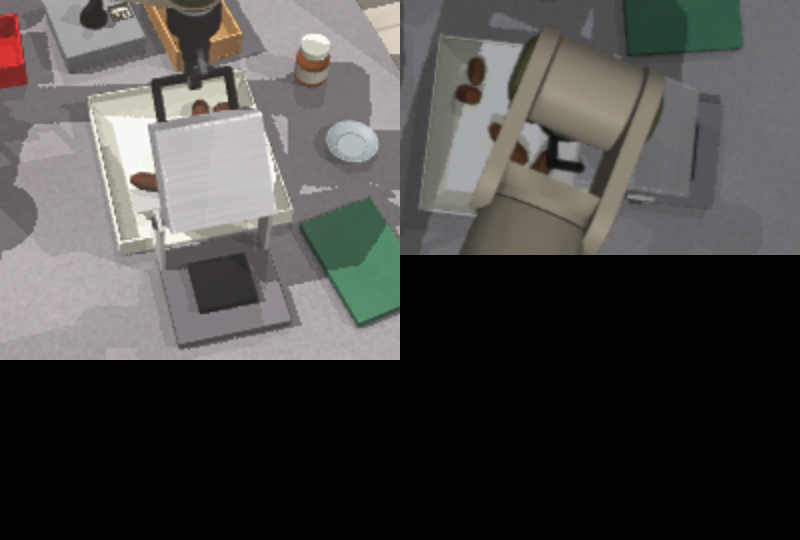

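The tray now shows two fruits and two long pods, and the tilt is about 2.32 rad. I'll hold briefly, then swing the hopper back along the reversed arc.

Emit:
{"name": "move_arm", "arguments": {
  "jaw": [1,1,1,1,1,1,1,1,1,1,1,1],
  "dp": [
    [0,-0.99,-0.87],
    [0,-1.05,-0.8],
    [0,-1.1,-0.73],
    [0,-1.15,-0.66],
    [0,-1.18,-0.59],
    [0,-1.22,-0.51],
    [0,-1.25,-0.43],
    [0,-1.27,-0.34],
    [0,-1.3,-0.27],
    [0,-1.31,-0.18],
    [0,-1.31,-0.09],
    [0,-1.32,-0.01]
  ],
  "turn": [
    [0,0,0],
    [0,0,0],
    [0,0,0],
    [0,0,0],
    [0,0,0],
    [0,0,0],
    [0,0,0],
    [0,0,0],
    [0,0,0],
    [0,0,0],
    [0,0,0],
    [0,0,0]
  ]
}}

```text
time_s: 8.73
position: [0.4926, -0.2167, 0.3091]
tool_rot: [[-0.996, 0.088, 0.007], [0.088, 0.996, -0.002], [-0.007, -0.002, -1.0]]
ft_force: [1.8, 1.4, -4.4]
grip_width: 0.0123
gripper_force: 41.8
```

Emit:
{"name": "move_arm", "arguments": {
  "jaw": [1,1,1,1,1,1,1,1,1,1,1,1],
  "dp": [
    [0,-1.32,0.07],
    [0,-1.31,0.16],
    [0,-1.3,0.24],
    [0,-1.28,0.33],
    [0,-1.26,0.41],
    [0,-1.23,0.49],
    [0,-1.19,0.56],
    [0,-1.15,0.64],
    [0,-1.11,0.72],
    [0,-1.07,0.78],
    [0,-1.01,0.86],
    [0,-0.95,0.91]
  ],
  "turn": [
    [0,0,0],
    [0,0,0],
    [0,0,0],
    [0,0,0],
    [0,0,0],
    [0,0,0],
    [0,0,0],
    [0,0,0],
    [0,0,0],
    [0,0,0],
    [0,0,0],
    [0,0,0]
  ]
}}

```text
time_s: 9.73
position: [0.4793, -0.3592, 0.2446]
tool_rot: [[-0.996, 0.089, 0.001], [0.089, 0.996, -0.002], [-0.001, -0.002, -1.0]]
ft_force: [-1.2, -0.3, 5.8]
grip_width: 0.0125
gripper_force: 49.3
```

Emit:
{"name": "move_arm", "arguments": {
  "jaw": [1,1,1,1,1,1,1,1,1,1,1],
  "dp": [
    [0,-0.89,0.97],
    [0,-0.83,1.03],
    [0,-0.76,1.09],
    [0,-0.69,1.12],
    [0,-0.61,1.17],
    [0,-0.54,1.21],
    [0,-0.45,1.24],
    [0,-0.38,1.26],
    [0,-0.3,1.29],
    [0,-0.21,1.31],
    [0,-0.13,1.31]
  ],
  "turn": [
    [0,0,0],
    [0,0,0],
    [0,0,0],
    [0,0,0],
    [0,0,0],
    [0,0,0],
    [0,0,0],
    [0,0,0],
    [0,0,0],
    [0,0,0],
    [0,0,0]
  ]
}}

```text
time_s: 10.65
position: [0.4738, -0.4188, 0.1138]
tool_rot: [[-0.996, 0.09, 0.001], [0.09, 0.996, -0.006], [-0.001, -0.006, -1.0]]
ft_force: [-4.8, -11.2, 5.1]
grip_width: 0.0124
gripper_force: 54.6
```

Emit:
{"name": "move_arm", "arguments": {
  "jaw": [1,1,1,1,1],
  "dp": [
    [0,-0.04,1.2],
    [0,0,0.3],
    [0,0,0.3],
    [0,0,0.2],
    [0,0,0]
  ],
  "turn": [
    [0,0,0],
    [0,0,0],
    [0,0,0],
    [0,0,0],
    [0,0,0]
  ]
}}

```text
time_s: 11.07
position: [0.4737, -0.4197, 0.0937]
tool_rot: [[-0.996, 0.09, 0.0], [0.09, 0.996, -0.006], [-0.001, -0.006, -1.0]]
ft_force: [-4.1, -14.1, -1.7]
grip_width: 0.0122
gripper_force: 55.0
```

Emit:
{"name": "move_arm", "arguments": {
  "jaw": [4,4,4,4,4,4,4,4],
  "dp": [
    [0,0,0],
    [0,0,0],
    [0,0,0],
    [0,0,-3],
    [0,0,-4],
    [0,0,-4],
    [0,0,-2],
    [0,0,0]
  ],
  "turn": [
    [0,0,0],
    [0,0,0],
    [0,0,0],
    [0,0,0],
    [0,0,0],
    [0,0,0],
    [0,0,0],
    [0,0,0]
  ]
}}

```text
time_s: 11.73
position: [0.4755, -0.4171, 0.2291]
tool_rot: [[-0.996, 0.088, 0.006], [0.088, 0.996, -0.007], [-0.007, -0.007, -1.0]]
ft_force: [0.3, 0.4, 0.7]
grip_width: 0.0401
gripper_force: 0.0
```

```bash
python3 - <<'E'
from h import *
s,im,d=shot('wrist','w2.png');P=pts('wrist',s,d)
R=s['tool_rot'];p=s['position'];print(p.round(4),s['time_s'])
L=(P-p)@R
g=im.astype(int).sum(2)
m=(g<200)&(P[...,2]>.09)&(P[...,2]<.16)&(abs(L[...,1])<.05)&(abs(L[...,0])<.1)
for lo in np.arange(-.04,.04,.02):
    k=m&(L[...,0]>lo)&(L[...,0]<lo+.02)
    if k.sum()>20: print(lo.round(2),k.sum(),np.percentile(L[k][:,1],[2,50,98]).round(4),np.percentile(P[k][:,2],[50,98]).round(4))
s,im,d=shot('top','t2.png')
E
```

```text
[ 0.4755 -0.4171  0.2291] 11.7333
-0.04 392 [-0.0083 -0.0018  0.0047] [0.1262 0.128 ]
-0.02 411 [-0.0081 -0.0017  0.0046] [0.1262 0.128 ]
0.0 431 [-0.0079 -0.0016  0.0045] [0.1262 0.128 ]
0.02 464 [-0.0077 -0.0016  0.0052] [0.1263 0.1282]
```

View pics/w2.png

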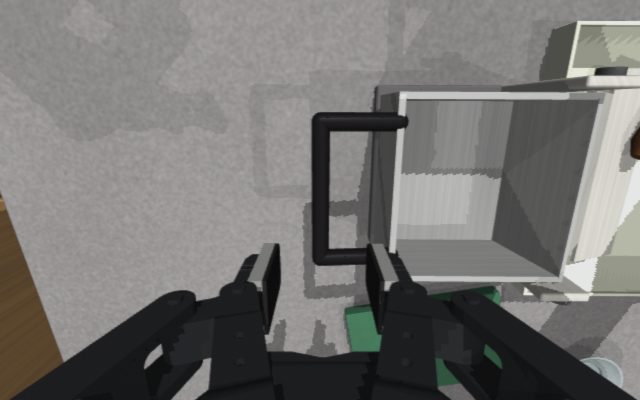

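The hopper is empty and its bar is back at the starting height (0.128 m top, within 0.3 mm). Next I'll measure the pieces in the tray.

```bash
cat > seg.py <<'E'
from h import *
def pods(n,im,P,verbose=True):
    I=im.astype(int);X,Y,Z=P[...,0],P[...,1],P[...,2]
    ax=np.array([.4922,-.2145]);ex=np.array([.0893,.996]);ey=np.array([-.996,.0893])
    S=np.stack([(P[...,:2]-ax)@ex,(P[...,:2]-ax)@ey],-1)
    m=(I[...,0]>I[...,2]*1.6)&(I[...,0]-I[...,2]>22)&(S[...,0]>0)&(S[...,0]<.33)&(abs(S[...,1])<.15)&(Z<.13)&(Z>.005)
    m=cv2.morphologyEx(m.astype(np.uint8),cv2.MORPH_OPEN,np.ones((2,2)))
    k,lab,st,c=cv2.connectedComponentsWithStats(m)
    out=[]
    for i in range(1,k):
        if st[i,4]<30: continue
        Q=P[lab==i]; r=cv2.minAreaRect(Q[:,:2].astype(np.float32))
        w,h=r[1];a=r[2] if w>h else r[2]+90
        s=(np.array(r[0])-ax)@np.c_[ex,ey]
        print(n,'px',c[i].round(),st[i,4],'ctr',np.round(r[0],4),'LW',round(max(w,h),3),round(min(w,h),3),'ang',round(a,1),'z',np.percentile(Q[:,2],[5,50,98]).round(3),'st',s.round(3))
E
python3 - <<'E'
from seg import *
for n in('top','side'):
    s,im,d=shot(n);pods(n,im,pts(n,s,d))
    if n=='top':
        cv2.imwrite('pics/c3.png',cv2.resize(im[125:260,280:420],(700,600)[:2] and (622,600),interpolation=cv2.INTER_CUBIC)[:,:,::-1])
E
```

```text
top px [321. 166.] 182 ctr [0.5186 0.0418] LW 0.205 0.039 ang 177.4 z [0.022 0.032 0.038] st [ 0.258 -0.003]
top px [341. 200.] 172 ctr [ 0.4585 -0.0196] LW 0.106 0.069 ang 166.1 z [0.026 0.033 0.038] st [0.191 0.051]
top px [355. 213.] 199 ctr [ 0.4328 -0.0437] LW 0.139 0.042 ang 121.0 z [0.012 0.035 0.041] st [0.165 0.074]
```

View pics/c3.png

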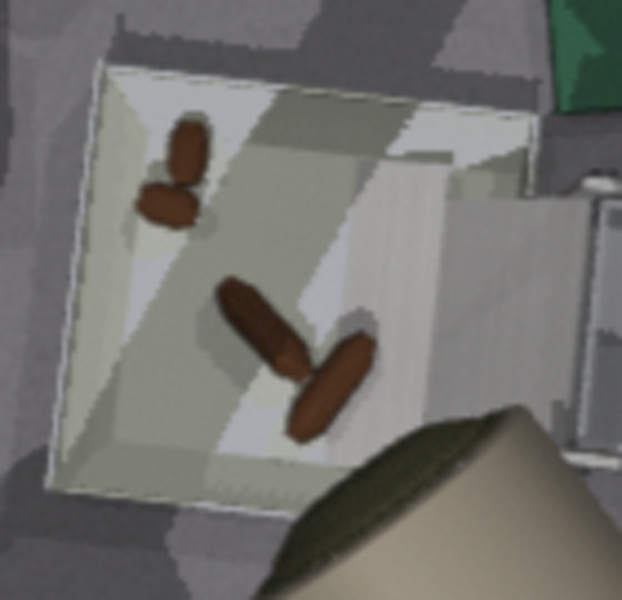

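The crop shows two long pods in a V. Pod A is at crop (265,330), in the shadow, and pod B is at crop (330,388). The two fruits are at crop (188,150) and (168,205). So the count is 2, and I'll take pod A first.

Emit:
{"name": "move_arm", "arguments": {
  "jaw": [6,6,6,6,6,6,6,6,6,6,6],
  "dp": [
    [0.17,3.98,0],
    [0.17,3.98,0],
    [0.17,3.98,0],
    [0.17,3.98,0],
    [0.17,3.98,0],
    [0.17,3.98,0],
    [0.17,3.98,0],
    [0.17,3.98,0],
    [0.17,3.98,0],
    [0.17,3.98,0],
    [0,0,0]
  ],
  "turn": [
    [0,0,0],
    [0,0,0],
    [0,0,0],
    [0,0,0],
    [0,0,0],
    [0,0,0],
    [0,0,0],
    [0,0,0],
    [0,0,0],
    [0,0,0],
    [0,0,0]
  ]
}}

```text
time_s: 12.85
position: [0.4916, -0.0124, 0.2223]
tool_rot: [[-0.997, 0.083, -0.003], [0.083, 0.997, 0.003], [0.003, 0.002, -1.0]]
ft_force: [-0.1, -0.6, -0.8]
grip_width: 0.0597
gripper_force: 0.0
```

Emit:
{"name": "move_arm", "arguments": {
  "jaw": [6,6,6,6,6,6,6,6,6],
  "dp": [
    [0,0,1],
    [0,0,1],
    [0,0,1],
    [0,0,1],
    [0,0,1],
    [0,0,1],
    [0,0,1],
    [0,0,0],
    [0,0,0]
  ],
  "turn": [
    [0,0,-0.111],
    [0,0,-0.111],
    [0,0,-0.111],
    [0,0,-0.111],
    [0,0,-0.111],
    [0,0,-0.111],
    [0,0,-0.111],
    [0,0,0],
    [0,0,0]
  ]
}}

```text
time_s: 13.6
position: [0.4921, -0.0184, 0.1526]
tool_rot: [[-0.775, -0.632, -0.003], [-0.632, 0.775, 0.001], [0.002, 0.002, -1.0]]
ft_force: [0.4, -1.4, 0.3]
grip_width: 0.0601
gripper_force: 0.0
```

```bash
cat > pw.py <<'E'
from seg import *
import sys
def look(name):
    s,im,d=shot('wrist',name);P=pts('wrist',s,d);R=s['tool_rot'];p=s['position']
    print('tcp',p.round(4),'xang',np.degrees(np.arctan2(R[1,0],R[0,0])).round(1),s['time_s'].__round__(1))
    I=im.astype(int)
    m=(I[...,0]>I[...,2]*1.6)&(I[...,0]-I[...,2]>20)&(P[...,2]>.012)&(P[...,2]<.08)
    m=cv2.morphologyEx(m.astype(np.uint8),cv2.MORPH_OPEN,np.ones((5,5)))
    k,lab,st,c=cv2.connectedComponentsWithStats(m)
    for i in range(1,k):
        if st[i,4]<300: continue
        Q=P[(lab==i)]; zt=np.percentile(Q[:,2],98); Q=Q[Q[:,2]>zt-.02]
        r=cv2.minAreaRect(Q[:,:2].astype(np.float32)); w,h=r[1];a=(r[2] if w>h else r[2]+90)%180
        print('px',c[i].round(),st[i,4],'ctr',np.round(r[0],4),'LW',round(max(w,h),3),round(min(w,h),3),'ang',round(a,1),'ztop',zt.round(3),'tool',((np.r_[r[0],zt]-p)@R).round(4))
look(sys.argv[1])
E
python3 pw.py w3.png
```

```text
tcp [ 0.4921 -0.0184  0.1526] xang -140.8 13.6
px [308. 116.] 3397 ctr [ 0.4504 -0.0662] LW 0.084 0.028 ang 144.9 ztop 0.04 tool [ 0.0624 -0.0109  0.1128]
px [322. 184.] 2784 ctr [ 0.4879 -0.0218] LW 0.085 0.027 ang 43.5 ztop 0.036 tool [ 0.0053 -0.0002  0.1166]
px [305. 305.] 2171 ctr [0.5905 0.0397] LW 0.072 0.041 ang 170.2 ztop 0.036 tool [-0.1131 -0.0175  0.1166]
px [468. 389.] 728 ctr [0.5565 0.2094] LW 0.049 0.005 ang 94.6 ztop 0.055 tool [-0.194   0.1355  0.0975]
```

View pics/w3.png

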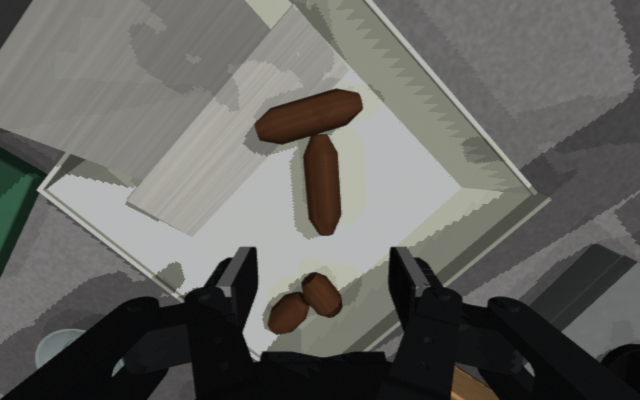

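The wrist view shows pod A at (322,184), in line with the fingers, and pod B at (308,116). The fruits are at (290,313) and (322,295). I'll grasp pod A.

Emit:
{"name": "move_arm", "arguments": {
  "jaw": [6,6,6,6,6,6,2,2,2,2,2,2],
  "dp": [
    [0.3,0,2],
    [0,0,3.5],
    [0,0,3.5],
    [0,0,3],
    [0,0,2.2],
    [0,0,0],
    [0,0,0],
    [0,0,0],
    [0,0,0],
    [0,0,0],
    [0,0,0],
    [0,0,0]
  ],
  "turn": [
    [0,0,-0.07],
    [0,0,0],
    [0,0,0],
    [0,0,0],
    [0,0,0],
    [0,0,0],
    [0,0,0],
    [0,0,0],
    [0,0,0],
    [0,0,0],
    [0,0,0],
    [0,0,0]
  ],
  "force": 40
}}

```text
time_s: 14.65
position: [0.4914, -0.0205, 0.0134]
tool_rot: [[-0.726, -0.687, 0.004], [-0.687, 0.726, -0.001], [-0.002, -0.003, -1.0]]
ft_force: [-1.2, -0.2, 7.3]
grip_width: 0.0288
gripper_force: 39.9
```

Emit:
{"name": "move_arm", "arguments": {
  "jaw": [2,2,2,2,2,2,2,2],
  "dp": [
    [0,0,-1],
    [0,0,-2],
    [0,0,-2.5],
    [0,0,-2.5],
    [0,0,-2.5],
    [0,0,-2.5],
    [0,0,-2],
    [0,0,0]
  ],
  "turn": [
    [0,0,0],
    [0,0,0],
    [0,0,0],
    [0,0,0],
    [0,0,0],
    [0,0,0],
    [0,0,0],
    [0,0,0]
  ]
}}

```text
time_s: 15.32
position: [0.492, -0.0206, 0.1663]
tool_rot: [[-0.726, -0.687, 0.009], [-0.687, 0.726, -0.003], [-0.005, -0.008, -1.0]]
ft_force: [0.8, 0.3, 0.7]
grip_width: 0.0283
gripper_force: 39.8
```

```bash
cat > box.py <<'E'
from h import *
s,im,d=shot('top');P=pts('top',s,d);X,Y,Z=P[...,0],P[...,1],P[...,2]
I=im.astype(int)
m=(I[...,0]>I[...,2]*1.35)&(X>.5)&(X<.78)&(Y>.1)&(Y<.45)&(Z>.047)&(Z<.062)
r=cv2.minAreaRect(P[m][:,:2].astype(np.float32));print('box',m.sum(),np.round(r[0],4),np.round(r[1],4),round(r[2],2))
n=I.sum(2)
E
python3 box.py
```

```text
box 441 [0.6628 0.2265] [0.2155 0.2612] 2.78
```

Emit:
{"name": "move_arm", "arguments": {
  "jaw": [2,2,2,2,2,2,2],
  "dp": [
    [0,0,0],
    [0,0,0],
    [0,0,0],
    [0,0,0],
    [0,0,0],
    [0,0,0],
    [0,0,0]
  ],
  "turn": [
    [0,0,0.105],
    [0,0,0.105],
    [0,0,0.105],
    [0,0,0.105],
    [0,0,0.105],
    [0,0,0.105],
    [0,0,0.105]
  ]
}}

```text
time_s: 15.95
position: [0.4899, -0.0201, 0.1608]
tool_rot: [[-1.0, -0.018, -0.001], [-0.018, 1.0, 0.0], [0.001, 0.0, -1.0]]
ft_force: [0.6, -0.3, -0.6]
grip_width: 0.0284
gripper_force: 39.7
```

```bash
cat > box.py <<'E'
from h import *
s,im,d=shot('top');P=pts('top',s,d);X,Y,Z=P[...,0],P[...,1],P[...,2]
print('tcp',s['position'].round(4),'xang',np.degrees(np.arctan2(s['tool_rot'][1,0],s['tool_rot'][0,0])).round(1),s['grip_width'])
for o in cams.outline_of('top','box'):
    if o['p']<.3: continue
    M=o['mask']
    m=M&(Z>.046)&(Z<.062); c=im[M].mean(0)
    if m.sum()<50: continue
    r=cv2.minAreaRect(P[m][:,:2].astype(np.float32));print('box',round(o['p'],2),c.round(),m.sum(),np.round(r[0],4),np.round(r[1],4),round(r[2],2))
E
python3 box.py
```

```text
tcp [ 0.4899 -0.0201  0.1608] xang -179.0 0.028383448421475343
box 0.78 [124.  28.  26.] 298 [0.229  0.2928] [0.1311 0.144 ] 83.46
box 0.72 [ 26.  54. 109.] 552 [0.5879 0.5061] [0.1909 0.1329] 8.5
```

Emit:
{"name": "move_arm", "arguments": {
  "jaw": [2,2,2,2,2,2,2,2,2],
  "dp": [
    [-1.4,3.5,0],
    [-1.4,3.5,0],
    [-1.4,3.5,0],
    [-1.4,3.5,0],
    [-1.4,3.5,0],
    [-1.4,3.5,0],
    [-1.4,3.5,0],
    [-1.4,3.5,0],
    [0,0,0]
  ],
  "turn": [
    [0,0,0],
    [0,0,0],
    [0,0,0],
    [0,0,0],
    [0,0,0],
    [0,0,0],
    [0,0,0],
    [0,0,0],
    [0,0,0]
  ]
}}

```text
time_s: 16.8
position: [0.5963, 0.2677, 0.1601]
tool_rot: [[-1.0, -0.031, -0.0], [-0.031, 1.0, 0.002], [0.0, 0.002, -1.0]]
ft_force: [-0.2, -0.2, 0.0]
grip_width: 0.0282
gripper_force: 39.8
```

```bash
python3 - <<'E'
from h import *
for n in('wrist','top','side'):
    s,im,d=shot(n,n+'4.png');P=pts(n,s,d);X,Y,Z=P[...,0],P[...,1],P[...,2];I=im.astype(int)
    m=(I[...,0]>I[...,2]*1.5)&(X>.5)&(X<.78)&(Y>.12)&(Y<.42)&(Z>.046)&(Z<.06)
    Q=P[m]; print(n,s['position'].round(4),m.sum(),np.percentile(Q[:,0],[1,99]).round(4),np.percentile(Q[:,1],[1,99]).round(4))
    r=cv2.minAreaRect(Q[:,:2].astype(np.float32));print(np.round(r[0],4),np.round(r[1],4),round(r[2],2))
E
```

```text
wrist [0.5963 0.2677 0.1601] 4788 [0.5491 0.6822] [0.166  0.3564]
[0.6169 0.2613] [0.1295 0.1897] 2.6
top [0.5957 0.265  0.16  ] 240 [0.5553 0.6856] [0.1652 0.3531]
[0.6184 0.26  ] [0.1303 0.1887] 2.79
side [0.5955 0.2632 0.1603] 255 [0.5503 0.684 ] [0.16   0.3541]
[0.6176 0.2576] [0.1312 0.2002] 2.9
```

View pics/wrist4.png

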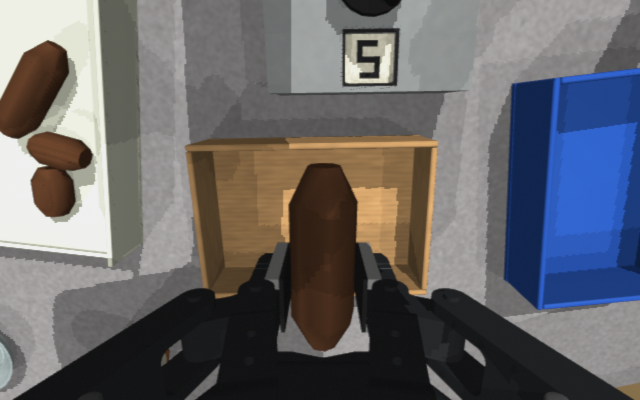

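The wrist view shows the pod held and the box unmoved, centre (0.6175, 0.261). I'll lower pod A into the left half of the box.

Emit:
{"name": "move_arm", "arguments": {
  "jaw": [2,2,2,2,2,2,2,2,4.5,4.5,4.5,4.5],
  "dp": [
    [-2.2,3.1,0],
    [0,0,3],
    [0,0,3],
    [0,0,3],
    [0,0,2.5],
    [0,0,2],
    [0,0,0.8],
    [0,0,0],
    [0,0,0],
    [0,0,0],
    [0,0,0],
    [0,0,0]
  ],
  "turn": [
    [0,0,0],
    [0,0,0],
    [0,0,0],
    [0,0,0],
    [0,0,0],
    [0,0,0],
    [0,0,0],
    [0,0,0],
    [0,0,0],
    [0,0,0],
    [0,0,0],
    [0,0,0]
  ]
}}

```text
time_s: 17.95
position: [0.6177, 0.2938, 0.0199]
tool_rot: [[-1.0, -0.023, 0.002], [-0.023, 1.0, 0.001], [-0.002, 0.001, -1.0]]
ft_force: [-0.1, -0.7, -0.3]
grip_width: 0.0451
gripper_force: 0.0
```

Emit:
{"name": "move_arm", "arguments": {
  "jaw": [4.5,4.5,4.5,4.5,6,6,6,6,6,6,6,6],
  "dp": [
    [0,0,-3],
    [0,0,-4],
    [0,0,-4],
    [0,0,-3],
    [1.75,-3.56,0],
    [1.75,-3.56,0],
    [1.75,-3.56,0],
    [1.75,-3.56,0],
    [1.75,-3.56,0],
    [1.75,-3.56,0],
    [1.75,-3.56,0],
    [1.75,-3.56,0]
  ],
  "turn": [
    [0,0,0],
    [0,0,0],
    [0,0,0],
    [0,0,0],
    [0,0,0],
    [0,0,0],
    [0,0,0],
    [0,0,0],
    [0,0,0],
    [0,0,0],
    [0,0,0],
    [0,0,0]
  ]
}}

```text
time_s: 18.95
position: [0.4828, 0.0044, 0.1593]
tool_rot: [[-1.0, -0.024, 0.002], [-0.024, 1.0, -0.0], [-0.002, -0.0, -1.0]]
ft_force: [0.8, -0.5, 0.3]
grip_width: 0.0597
gripper_force: 0.0
```

Emit:
{"name": "move_arm", "arguments": {
  "jaw": [6,6,6,6,6,6,6,6,6,6],
  "dp": [
    [1.75,-3.56,0],
    [1.75,-3.56,0],
    [0,0,0],
    [0,0,0],
    [0,0,0],
    [0,0,0],
    [0,0,0],
    [0,0,0],
    [0,0,0],
    [0,0,0]
  ],
  "turn": [
    [0,0,0],
    [0,0,0],
    [0,0,0.098],
    [0,0,0.098],
    [0,0,0.098],
    [0,0,0.098],
    [0,0,0.098],
    [0,0,0.098],
    [0,0,0],
    [0,0,0]
  ]
}}

```text
time_s: 19.78
position: [0.4505, -0.0662, 0.159]
tool_rot: [[-0.846, 0.533, 0.001], [0.533, 0.846, -0.0], [-0.001, 0.0, -1.0]]
ft_force: [0.4, 0.1, 0.3]
grip_width: 0.0601
gripper_force: 0.0
```

```bash
python3 pw.py w5.png
```

```text
tcp [ 0.4505 -0.0662  0.159 ] xang 147.8 19.8
px [629. 168.] 1296 ctr [0.5841 0.1647] LW 0.064 0.02 ang 164.2 ztop 0.037 tool [0.0101 0.2666 0.1216]
px [477. 223.] 5175 ctr [0.5554 0.0331] LW 0.139 0.062 ang 2.4 ztop 0.036 tool [-0.0357  0.14    0.1233]
```

View pics/w5.png

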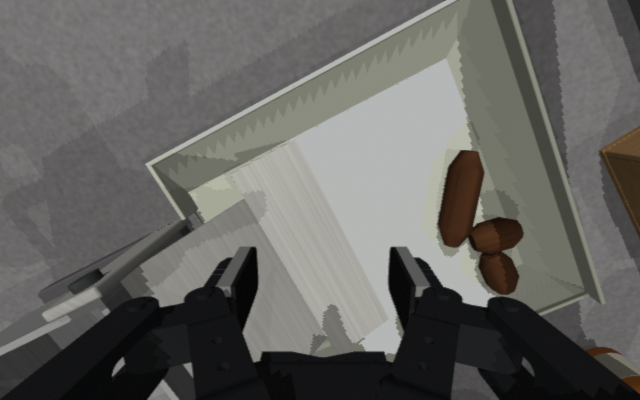

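Pod B has rolled down the ramp. It now lies at (462,198), with its lower end beside the fruits at (497,236) and (500,272).

```bash
python3 - <<'E'
from h import *
s,im,d=shot('wrist');P=pts('wrist',s,d);R=s['tool_rot'];p=s['position'];I=im.astype(int)
m=(I[...,0]>I[...,2]*1.6)&(I[...,0]-I[...,2]>20)&(P[...,2]>.016)&(P[...,2]<.08)
b=np.zeros_like(m);b[145:250,430:486]=1;u=np.mgrid[0:400,0:640][1]
v=np.mgrid[0:400,0:640][0]
b&=~((u>468)&(v>215))
for k,mm in(('pod',m&b),('fruits',m&~b&(u>440)&(u<530)&(v>150))):
    Q=P[mm];r=cv2.minAreaRect(Q[:,:2].astype(np.float32));print(k,mm.sum(),np.round(r[0],4),np.round(r[1],4),round(r[2],1),np.percentile(Q[:,2],98).round(4),'tool',((np.r_[r[0],.03]-p)@R).round(4))
    print(cv2.boxPoints(r).round(3).tolist())
print(p.round(4))
E
```

```text
pod 2800 [0.5213 0.0308] [0.0273 0.0852] 52.8 0.0359 tool [-0.0081  0.1198  0.1289]
[[0.4790000021457672, 0.04600000008940697], [0.546999990940094, -0.006000000052154064], [0.5640000104904175, 0.01600000075995922], [0.4959999918937683, 0.06700000166893005]]
fruits 2498 [0.581  0.0415] [0.0434 0.0912] 83.4 0.0358 tool [-0.053   0.1607  0.129 ]
[[0.5329999923706055, 0.02500000037252903], [0.6240000128746033, 0.014999999664723873], [0.6290000081062317, 0.057999998331069946], [0.5379999876022339, 0.06800000369548798]]
[ 0.4505 -0.0662  0.1589]
```

Emit:
{"name": "move_arm", "arguments": {
  "jaw": [5,5,5,5,5,5,5,5,5,5],
  "dp": [
    [0.22,4.04,0],
    [0.22,4.04,0],
    [0.22,4.04,0],
    [0,0,1],
    [0,0,3],
    [0,0,3],
    [0,0,3],
    [0,0,3],
    [0,0,1.6],
    [0,0,0]
  ],
  "turn": [
    [0,0,0],
    [0,0,0],
    [0,0,0],
    [0,0,0.087],
    [0,0,0],
    [0,0,0],
    [0,0,0],
    [0,0,0],
    [0,0,0],
    [0,0,0]
  ]
}}

```text
time_s: 20.72
position: [0.5081, 0.0399, 0.0096]
tool_rot: [[-0.796, 0.605, -0.006], [0.605, 0.796, 0.001], [0.005, -0.003, -1.0]]
ft_force: [-0.4, -0.5, -0.0]
grip_width: 0.0497
gripper_force: 0.0
```

Emit:
{"name": "move_arm", "arguments": {
  "jaw": [2,2,2,2,2,2,2,2,2,2,2,2],
  "dp": [
    [0,0,0],
    [0,0,0],
    [0,0,0],
    [0,0,0],
    [0,0,0],
    [0,0,-1],
    [0,0,-2],
    [0,0,-3],
    [0,0,-3],
    [0,0,-3],
    [0,0,-3],
    [0,0,0]
  ],
  "turn": [
    [0,0,0],
    [0,0,0],
    [0,0,0],
    [0,0,0],
    [0,0,0],
    [0,0,0],
    [0,0,0],
    [0,0,0],
    [0,0,0],
    [0,0,0],
    [0,0,0],
    [0,0,0]
  ]
}}

```text
time_s: 21.72
position: [0.5118, 0.0395, 0.1688]
tool_rot: [[-0.795, 0.606, 0.01], [0.606, 0.795, -0.002], [-0.009, 0.005, -1.0]]
ft_force: [0.4, -0.5, 0.6]
grip_width: 0.0283
gripper_force: 39.7
```

```bash
python3 - <<'E'
from h import *
s,im,d=shot('wrist','w6.png')
R=s['tool_rot'];print(s['position'].round(4),np.degrees(np.arctan2(R[1,0],R[0,0])).round(1),s['grip_width'].round(4),s['gripper_force'])
E
```

```text
Traceback (most recent call last):
AttributeError: 'float' object has no attribute 'round'
```

View pics/w6.png

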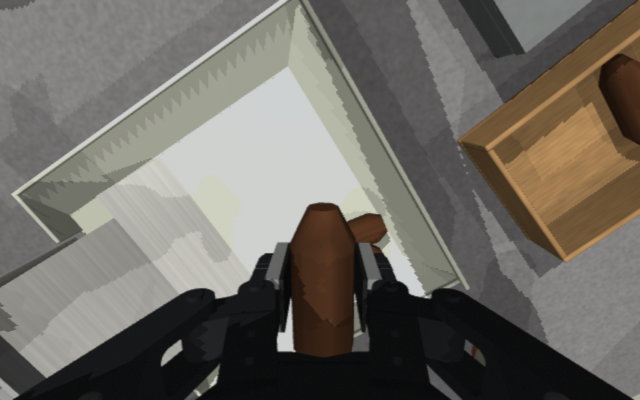

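Pod B is held, and pod A is visible in the box at (625,95). I'll turn and go over the box.

Emit:
{"name": "move_arm", "arguments": {
  "jaw": [2,2,2,2,2,2,2,2,2,2,2,2],
  "dp": [
    [0,0,0],
    [0,0,0],
    [0,0,0],
    [0,0,0],
    [0,0,0],
    [0,0,0],
    [-1.82,3.5,0],
    [-1.82,3.5,0],
    [-1.82,3.5,0],
    [-1.82,3.5,0],
    [-1.82,3.5,0],
    [0,0,0]
  ],
  "turn": [
    [0,0,-0.113],
    [0,0,-0.113],
    [0,0,-0.113],
    [0,0,-0.113],
    [0,0,-0.113],
    [0,0,-0.113],
    [0,0,0],
    [0,0,0],
    [0,0,0],
    [0,0,0],
    [0,0,0],
    [0,0,0]
  ]
}}

```text
time_s: 22.77
position: [0.5969, 0.2223, 0.1607]
tool_rot: [[-1.0, -0.031, -0.001], [-0.031, 1.0, 0.001], [0.001, 0.001, -1.0]]
ft_force: [0.3, -0.7, -0.8]
grip_width: 0.0285
gripper_force: 39.7
```

```bash
python3 - <<'E'
from h import *
for n in('wrist','top'):
    s,im,d=shot(n,n+'7.png');P=pts(n,s,d);X,Y,Z=P[...,0],P[...,1],P[...,2];I=im.astype(int)
    R=s['tool_rot']
    m=(I[...,0]>I[...,2]*1.5)&(X>.5)&(X<.78)&(Y>.12)&(Y<.42)&(Z>.046)&(Z<.06)
    Q=P[m]; print(n,s['position'].round(4),np.degrees(np.arctan2(R[1,0],R[0,0])).round(1),s['grip_width'],m.sum(),np.percentile(Q[:,0],[1,99]).round(4),np.percentile(Q[:,1],[1,99]).round(4))
    r=cv2.minAreaRect(Q[:,:2].astype(np.float32));print(np.round(r[0],4),np.round(r[1],4),round(r[2],2))
E
```

```text
wrist [0.5969 0.2223 0.1607] -178.2 0.02847876801478156 4676 [0.5491 0.6772] [0.1652 0.3563]
[0.6171 0.261 ] [0.1296 0.1896] 2.66
top [0.596  0.2197 0.1606] -178.3 0.028174338158119053 136 [0.5572 0.686 ] [0.1651 0.351 ]
[0.6194 0.2592] [0.1295 0.1857] 1.77
```

View pics/wrist7.png

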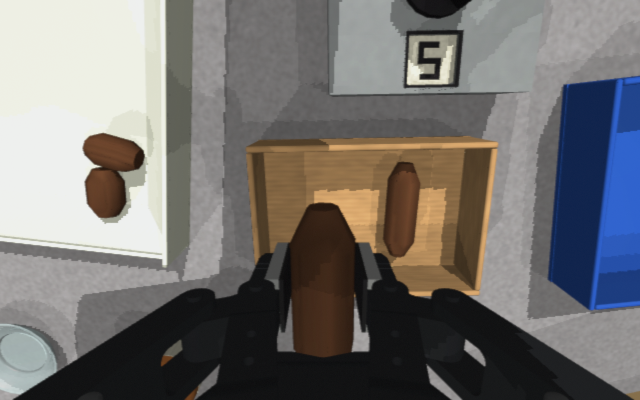

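The box is still in place. Pod A lies at (402,210), and the left side of the box, as seen here, is free. I'll lower pod B there.

Emit:
{"name": "move_arm", "arguments": {
  "jaw": [2,2,2,2,2,2,2,2,4.2,4.2,4.2,4.2],
  "dp": [
    [-0.7,-0.5,0],
    [0,0,3],
    [0,0,3],
    [0,0,3],
    [0,0,2.5],
    [0,0,2],
    [0,0,0.8],
    [0,0,0],
    [0,0,0],
    [0,0,0],
    [0,0,0],
    [0,0,0]
  ],
  "turn": [
    [0,0,0],
    [0,0,0],
    [0,0,0],
    [0,0,0],
    [0,0,0],
    [0,0,0],
    [0,0,0],
    [0,0,0],
    [0,0,0],
    [0,0,0],
    [0,0,0],
    [0,0,0]
  ]
}}

```text
time_s: 23.87
position: [0.6038, 0.2122, 0.0208]
tool_rot: [[-1.0, -0.026, 0.002], [-0.026, 1.0, 0.0], [-0.002, 0.0, -1.0]]
ft_force: [0.1, -0.5, -0.1]
grip_width: 0.0422
gripper_force: 0.0
```

Emit:
{"name": "move_arm", "arguments": {
  "jaw": [4.2,4.2,4.2,4.2,5,5,5,5,5],
  "dp": [
    [0,0,-3],
    [0,0,-4],
    [0,0,-4],
    [0,0,-4],
    [3.22,1.74,0],
    [3.22,1.74,0],
    [3.22,1.74,0],
    [3.22,1.74,0],
    [3.22,1.74,0]
  ],
  "turn": [
    [0,0,0],
    [0,0,0],
    [0,0,0],
    [0,0,0],
    [0,0,0],
    [0,0,0],
    [0,0,0],
    [0,0,0],
    [0,0,0]
  ]
}}

```text
time_s: 24.62
position: [0.4384, 0.2954, 0.1703]
tool_rot: [[-1.0, -0.026, 0.001], [-0.026, 1.0, 0.001], [-0.001, 0.001, -1.0]]
ft_force: [1.2, 1.3, -0.5]
grip_width: 0.0497
gripper_force: 0.0
```

Emit:
{"name": "move_arm", "arguments": {
  "jaw": [5,5,5,5,5,5,5,5,5],
  "dp": [
    [0,0,0],
    [0,0,0],
    [0,0,0],
    [0,0,0],
    [0,0,0],
    [0,0,0],
    [0,0,0],
    [0,0,0],
    [0,0,0]
  ],
  "turn": [
    [0,0,-0.115],
    [0,0,-0.115],
    [0,0,-0.115],
    [0,0,-0.115],
    [0,0,-0.115],
    [0,0,-0.115],
    [0,0,-0.115],
    [0,0,0],
    [0,0,0]
  ]
}}

```text
time_s: 25.37
position: [0.4401, 0.295, 0.17]
tool_rot: [[-0.676, -0.736, 0.001], [-0.736, 0.676, 0.0], [-0.001, -0.0, -1.0]]
ft_force: [-0.3, 0.9, 0.4]
grip_width: 0.0499
gripper_force: 0.0
```

```bash
cat > kn.py <<'E'
from h import *
import sys
s,im,d=shot('wrist',sys.argv[1]);P=pts('wrist',s,d);R=s['tool_rot'];p=s['position'];I=im.astype(int).sum(2)
print(p.round(4),'xang',np.degrees(np.arctan2(R[1,0],R[0,0])).round(1),'t',s['time_s'])
X,Y,Z=P[...,0],P[...,1],P[...,2]
def rect(m,k):
    r=cv2.minAreaRect(P[m][:,:2].astype(np.float32));w,h=r[1];a=(r[2] if w>h else r[2]+90)%180
    print(k,m.sum(),np.round(r[0],4),np.round(r[1],4),'long ang',round(a,2),'z',np.median(P[m][:,2]).round(4),'tool',((np.r_[r[0],.09]-p)@R).round(4))
n=(X>.37)&(X<.51)&(Y>.22)&(Y<.37)
rect(n&(Z>.083)&(Z<.096)&(I<250),'knob')
m=(X>.34)&(X<.54)&(Y>.19)&(Y<.39)&(Z>.041)&(Z<.05); rect(m,'counter')
# dark frame of window
w=(X>.46)&(X<.52)&(Y>.25)&(Y<.35)&(Z>.03)&(Z<.055)&(I<150)
if w.sum()>20: rect(w,'window')
E
python3 kn.py w8.png
```

```text
[0.4401 0.295  0.17  ] xang -132.6 t 25.3667
knob 1461 [0.4399 0.296 ] [0.0498 0.0156] long ang 47.79 z 0.0896 tool [-0.0006  0.0009  0.08  ]
counter 26502 [0.4403 0.2967] [0.1506 0.1507] long ang 92.58 z 0.0459 tool [-0.0014  0.001   0.08  ]
window 434 [0.4853 0.2983] [0.0509 0.0388] long ang 1.45 z 0.0467 tool [-0.033 -0.031  0.08 ]
```

View pics/w8.png

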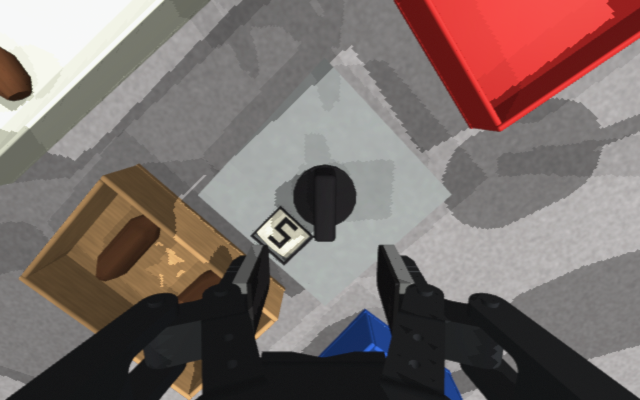

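The wrist view shows the knob bar at (325,205) in line with the fingers and the window reading 5. Both pods are in the box. Relative to the counter the bar is at 45.2° (drum 225°), so reaching 2 needs -135°.

Emit:
{"name": "move_arm", "arguments": {
  "jaw": [5,5,5,5,5,1,1,1,1,1,1],
  "dp": [
    [0,0.1,3],
    [0,0,3],
    [0,0,3],
    [0,0,2.2],
    [0,0,0],
    [0,0,0],
    [0,0,0],
    [0,0,0],
    [0,0,0],
    [0,0,0],
    [0,0,0]
  ],
  "turn": [
    [0,0,0],
    [0,0,0],
    [0,0,0],
    [0,0,0],
    [0,0,0],
    [0,0,0],
    [0,0,0],
    [0,0,0],
    [0,0,0],
    [0,0,0],
    [0,0,0]
  ],
  "force": 30
}}

```text
time_s: 26.33
position: [0.4398, 0.2963, 0.0593]
tool_rot: [[-0.674, -0.738, 0.003], [-0.738, 0.674, 0.002], [-0.003, -0.001, -1.0]]
ft_force: [-2.9, 2.6, 8.0]
grip_width: 0.0157
gripper_force: 31.3
```

Emit:
{"name": "move_arm", "arguments": {
  "jaw": [1,1,1,1,1,1,1,1,1,1],
  "dp": [
    [0,0,0],
    [0,0,0],
    [0,0,0],
    [0,0,0],
    [0,0,0],
    [0,0,0],
    [0,0,0],
    [0,0,0],
    [0,0,0],
    [0,0,0]
  ],
  "turn": [
    [0,0,0.1176],
    [0,0,0.1176],
    [0,0,0.1176],
    [0,0,0.1176],
    [0,0,0.1176],
    [0,0,0.1176],
    [0,0,0.1176],
    [0,0,0.1176],
    [0,0,0.1176],
    [0,0,0.1176]
  ]
}}

```text
time_s: 27.17
position: [0.4399, 0.2959, 0.0593]
tool_rot: [[-0.939, 0.343, 0.003], [0.343, 0.939, 0.001], [-0.002, 0.002, -1.0]]
ft_force: [-2.7, 0.3, 7.9]
grip_width: 0.0154
gripper_force: 31.4
```

Emit:
{"name": "move_arm", "arguments": {
  "jaw": [1,1,1,1,1,1,1,1,1,1,1,1],
  "dp": [
    [0,0,0],
    [0,0,0],
    [0,0,0],
    [0,0,0],
    [0,0,0],
    [0,0,0],
    [0,0,0],
    [0,0,0],
    [0,0,0],
    [0,0,0],
    [0,0,0],
    [0,0,0]
  ],
  "turn": [
    [0,0,0.1176],
    [0,0,0.1176],
    [0,0,0.1176],
    [0,0,0.1176],
    [0,0,0.1176],
    [0,0,0.1176],
    [0,0,0.1176],
    [0,0,0.1176],
    [0,0,0.1176],
    [0,0,0.1176],
    [0,0,0],
    [0,0,0]
  ]
}}

```text
time_s: 28.17
position: [0.4395, 0.2956, 0.0593]
tool_rot: [[-0.049, 0.999, 0.001], [0.999, 0.049, 0.0], [0.0, 0.001, -1.0]]
ft_force: [-3.2, -1.0, 9.8]
grip_width: 0.0157
gripper_force: 31.6
```

Emit:
{"name": "move_arm", "arguments": {
  "jaw": [5,5,5,5,5,5,5,5,5],
  "dp": [
    [0,0,0],
    [0,0,0],
    [0,0,0],
    [0,0,-2],
    [0,0,-3],
    [0,0,-3],
    [0,0,-3],
    [0,0,0],
    [0,0,0]
  ],
  "turn": [
    [0,0,0],
    [0,0,0],
    [0,0,0],
    [0,0,0],
    [0,0,0],
    [0,0,0],
    [0,0,0],
    [0,0,0],
    [0,0,0]
  ]
}}

```text
time_s: 28.92
position: [0.4399, 0.2958, 0.1689]
tool_rot: [[-0.05, 0.999, 0.003], [0.999, 0.05, 0.001], [0.001, 0.003, -1.0]]
ft_force: [-0.7, -0.9, -0.6]
grip_width: 0.0505
gripper_force: 0.0
```

```bash
python3 kn.py w9.png
```

```text
[0.4399 0.2958 0.1689] xang 92.9 t 28.9167
knob 1456 [0.4399 0.2971] [0.0153 0.0494] long ang 92.3 z 0.0896 tool [ 0.0012 -0.0002  0.0789]
counter 25080 [0.4397 0.2963] [0.1506 0.1503] long ang 2.64 z 0.0459 tool [ 0.0004 -0.0004  0.0789]
window 485 [0.4848 0.2985] [0.0504 0.0391] long ang 2.44 z 0.0468 tool [0.0004 0.0448 0.0791]
```

View pics/w9.png

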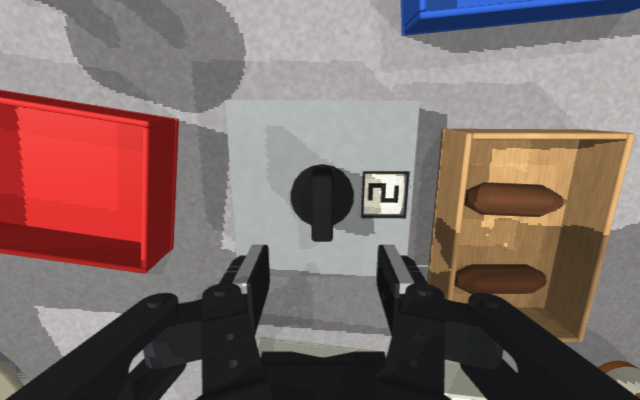

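The window reads 2, centred, with the knob bar at 89.7° to the counter. Both pods are in the box at (515,200) and (500,280). Last, a numeric check of the hopper, the bystanders and the tray.

```bash
python3 - <<'E'
from seg import *
for n in('top','side'):
    z0=np.load(n+'0.npz');P0=z0['P'];s,im,d=shot(n);P=pts(n,s,d)
    for k,(x0,x1,y0,y1,za,zb) in {'bar':(.42,.53,-.43,-.402,.105,.14),'rim':(.4,.58,-.38,-.35,.1,.135),'book':(.64,.8,-.42,-.2,.01,.03),'jar':(.7,.82,.02,.12,.03,.1),'dish':(.73,.87,-.15,-.03,.01,.025)}.items():
        for t,Q in(('0',P0),('1',P)):
            m=(Q[...,0]>x0)&(Q[...,0]<x1)&(Q[...,1]>y0)&(Q[...,1]<y1)&(Q[...,2]>za)&(Q[...,2]<zb)
            print(n,k,t,m.sum(),Q[m].mean(0).round(4) if m.any() else '')
    pods(n,im,P)
E
```

```text
top bar 0 241 [ 0.4772 -0.4164  0.1251]
top bar 1 249 [ 0.477  -0.4163  0.1254]
top rim 0 327 [ 0.4775 -0.3608  0.1163]
top rim 1 317 [ 0.4791 -0.361   0.1164]
top book 0 2717 [ 0.7133 -0.3052  0.0179]
top book 1 2718 [ 0.7132 -0.3051  0.0179]
top jar 0 414 [0.781  0.0774 0.0743]
top jar 1 417 [0.7809 0.0772 0.0742]
top dish 0 344 [ 0.7947 -0.0949  0.0147]
top dish 1 343 [ 0.7936 -0.0951  0.0148]
top px [321. 166.] 179 ctr [0.5184 0.0418] LW 0.205 0.039 ang 177.4 z [0.021 0.032 0.038] st [ 0.258 -0.003]
side bar 0 221 [ 0.4754 -0.4207  0.1252]
side bar 1 224 [ 0.4759 -0.4211  0.1258]
side rim 0 301 [ 0.4753 -0.3638  0.1156]
side rim 1 300 [ 0.4779 -0.364   0.1157]
side book 0 2279 [ 0.7115 -0.3139  0.0177]
side book 1 2261 [ 0.7116 -0.3139  0.0178]
side jar 0 306 [0.7819 0.0656 0.0685]
side jar 1 311 [0.7817 0.0656 0.0679]
side dish 0 213 [ 0.7928 -0.0915  0.0149]
side dish 1 205 [ 0.7938 -0.0909  0.0154]
side px [342. 205.] 55 ctr [0.5689 0.0364] LW 0.034 0.021 ang 70.7 z [0.023 0.032 0.038] st [ 0.257 -0.054]
side px [352. 206.] 39 ctr [0.6021 0.0215] LW 0.032 0.021 ang 167.0 z [0.023 0.031 0.036] st [ 0.245 -0.088]
```

```bash
python3 -c "
from rig import ticket
print(ticket.close_job())"
```

```text
the job is handed in; nothing more can be done
None
```

The job is handed in: the hopper is emptied and back upright (bar within about 0.5 mm of its starting height), both long pods are in the cardboard box, the two fruits are still in the tray, the tally drum reads 2, and the dish, jar and field book have not moved.

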